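# Close the low glaze tub in the pottery studio

### The arm

A 7-joint arm with a two-finger parallel gripper is mounted at the origin on the work surface. World frame = base frame: x ahead of the robot, y to its left, z up, the work surface at z = 0. Lengths are in m, angles in rad, forces in N, time in s.
With the tool pointing down it reaches from about 0.425 to 0.825 m from the base axis. Payload 3.6 kg.
Tool frame: the origin (TCP) lies where the fingers leave the gripper's body, on its centre line; the fingertips stand 73 mm ahead of it and the grasp point (between the pads) lies 54 mm ahead of it; x points along the fingers, y is the direction in which the jaws open and shut, and the axes are right-handed (so a half turn about x gives the same grasp; the last joint's range is limited). The gripper opens to 85 mm and grips with 20 to 120 N. Pads are 22 mm wide; open, the fingers measure 114 mm over their backs; the gripper's body (76 mm by 85 mm) begins 54 mm behind the grasp point. The pads swing forward as they close: fully open they stand 13 mm farther back than shut.
Start: joints at [-1.167, 0.615, -0.013, 1.423, 0.008, 1.103, -0.04], TCP at [0.271, 0.591, 0.304] pointing down, gripper open.
Joint ranges: [-3.12, 3.12], [-0.3, 2.06], [-1.34, 1.32], [0.26, 2.42], [-1.36, 4.5], [0.01, 1.98], [-2.84, 2.84]. Speed limits (rad/s): [2.79, 2.79, 3.14, 3.14, 3.14, 3.14, 3.14].

### API

Orientations are given as a unit quaternion [x, y, z, w].
In Python, from station import arm, snapshot, camera_info, ticket gives the robot as it stands. Calls block until the motion is done:
- arm.movep(position, orientation): joint-space move of the TCP to a pose.
- arm.line_to(position, velocity=0.15, ori=None): straight line of the TCP; ori=None keeps the orientation; velocity is the mean speed in m/s.
- arm.move_j(angles): joint-space move.
- arm.move_gripper(opening, effort=None): opening from 0.0 (shut) to 1.0 (fully open); effort is the grip in N (None keeps the last); returns when the fingers have stopped.
- arm.pause(seconds).
- arm.ik(position, orientation): joint angles nearest the present ones, or None.
- snapshot(name): name is "scene" or "top" or "wrist"; returns the picture (384x512x3 uint8, blue, green, red); there is no depth.
- camera_info(name): a dict with "fx", "fy", "cx", "cy" (pixels), "R" (3x3) and "t" (3): a world point X has camera coordinates R X + t; the wrist camera has in their place "T_tool_cam" (4x4, takes a point from camera to tool coordinates, whose origin is the TCP and whose axes are the tool frame's). Camera axes: x right, y down, z forward; pixel columns grow to the right and rows downward; lengths in m; the calibration is good to about 2 mm. A picture is of the moment at which its call begins: read the wrist's pose just before it. camera_info takes no time and is no camera call.
A pose or a line that the arm cannot do raises arm.MotionError and nothing moves.
- ticket.finish_job(): hands the job in, once; it reports no verdict.
Readings, each from a call of its own:
- arm.read_time(): time.
- arm.read_joint_positions(): joint angles.
- arm.read_dq(): joint speeds.
- arm.read_effort(): joint torques, N m.
- arm.read_tool_pos(): TCP position.
- arm.read_eef_rot(): TCP orientation.
- arm.read_ft_force(): force on the tool from outside, world axes, zero at the start.
- arm.read_wrist_torque(): the same for the moment, N m.
- arm.read_opening(): opening from 0.0 (shut) to 1.0 (fully open).
Only numpy, scipy, OpenCV 4.12 (cv2) and the standard library are available. Lean on these libraries where they do the work, as an engineer would, in place of code of your own. Each camera call takes 0.05 s, during which the arm holds its last target.

### The job

Screw down the half-open lid of the lower of the two glaze tubs, clockwise seen from above, until it is snug: the turning resistance has risen clearly and the lid's pointer stands at the rib on the tub's shoulder. Stop there without overtightening, let go of it, and do not touch the taller tub.

Things in the scene. Friction and masses are not known exactly. Their poses are not given: they have to be found in the camera images.
- low_lid_grip (a point): On the lid's axis, inside its upright finger bar (56 mm long, 16 thick, 33 high): 24 mm above the flat top of the round lid (78 mm across), 8 below the bar's top, 132 above the bench. Turns with the lid; x along the bar to the end with a pointer tab; z up. White tub 104 mm across, shoulder 85 mm high with a small rib marking snug, in a 150 mm square holder fixed to the bench.
- low_lid (a joint): Free running of the low tub's screw lid, rad, growing clockwise from above: starts between -0.9 and -0.45 and reaches 0 where the lid meets its gasket. Thread drag up to 0.08 N m on the move, near 0 when the hand pauses; sinking on the thread negligible.
- low_gasket (a joint): How far, rad clockwise, the low lid was turned on after meeting its gasket (both then turn together); 0 until then. Moving on takes 0.3 N m at once, rising 0.4 N m per rad; some 0.05 N m less is felt when the hand pauses. Snug is 0.3 (pointer at the rib), good from 0.05 to 0.55; past 0.7 overtightened. Released, the lid eases back 4 degrees on its rubber seat; this value stays.
- tall_tub: The taller tub: same width, holder and lid, but shoulder 145 mm and top of finger bar 200 mm above the bench; its lid is closed already. Fixed. Origin: centre of the holder's underside, on the bench; z up. Not to be touched.

How it is judged:
At the end, for the whole second after the job is handed in: The low tub's lid is home on its gasket (within 0.15 rad), snug and at rest: turned 0.05 to 0.55 rad beyond first contact, its pointer within about 14 degrees of the rib (value of joint low_gasket between 0.05 and 0.55 rad and value of joint low_lid above -0.15 rad and velocity of joint low_gasket between -0.05 and 0.05 rad/s); the robot touches nothing.
It fails at once if the lid is overtightened (turned more than 0.7 rad past gasket contact) (value of joint low_gasket above 0.7 rad).
It fails at once if the taller tub is touched with more than 2 N (contact force between tall_tub and the fingers above 2 N or contact force between tall_tub and the arm above 2 N).
It also fails if it takes over 32 s, if anything falls off the work surface, if the arm or the gripper's body presses on something with over 40 N, if the wrist force passes 120 N, or if a joint passes its speed limit or range.

## Working session

There is one attempt and no reset: what is moved stays moved. The work goes in short steps, each a Python script; the robot and the scene stay as the last script left them, time stands still between calls to the robot, and variables do not carry over. Pictures are saved under pics/ and viewed, and the job is handed in when it is done.

```bash
ls; mkdir -p pics
python3 - <<'E'
from station import arm, snapshot, camera_info
import cv2
print(arm.read_time(),arm.read_tool_pos(),arm.read_eef_rot(),arm.read_opening())
for n in("scene","top"):
    cv2.imwrite(f"pics/{n}0.png",snapshot(n)); 
    i=camera_info(n);print(n,i)
print(camera_info("wrist"))
E
```

```text
pics
0.0 [0.27058253 0.59037655 0.30274366] [ 0.14988061  0.69103475 -0.15163911  0.69066081] 0.9990399499472573
scene {'fx': 453.3376695933998, 'fy': 453.3376695933998, 'cx': 252.24180327928363, 'cy': 194.9731127102269, 'R': array([[ 0.11577565,  0.99321798, -0.0106787 ],
       [ 0.50814321, -0.06846309, -0.85854719],
       [-0.85345561,  0.09397255, -0.51262333]]), 't': array([-0.05642819, -0.18697533,  1.3367362 ])}
top {'fx': 420.9968361400144, 'fy': 420.9968361400144, 'cx': 250.85207628720914, 'cy': 199.7533682359556, 'R': array([[ 0.02912464, -0.99856215, -0.04500431],
       [-0.98516868, -0.02105911, -0.1702915 ],
       [ 0.16909889,  0.04929652, -0.98436549]]), 't': array([0.0066701 , 0.56167067, 0.70321224])}
{'fx': 306.64968641376845, 'fy': 306.64968641376845, 'cx': 252.07624933995996, 'cy': 189.54232735692898, 'T_tool_cam': array([[-4.09009965e-04, -3.01508177e-01,  9.53463503e-01,
        -6.99952206e-02],
       [ 9.99999718e-01,  4.76492607e-04,  5.79651204e-04,
         6.54704784e-04],
       [-6.29087888e-04,  9.53463472e-01,  3.01507898e-01,
        -7.63374409e-02],
       [ 0.00000000e+00,  0.00000000e+00,  0.00000000e+00,
         1.00000000e+00]])}
```

View pics/scene0.png

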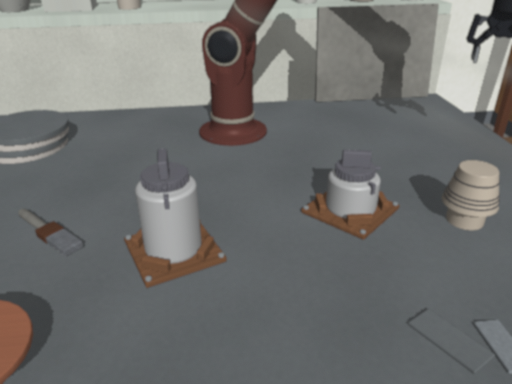

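View pics/top0.png

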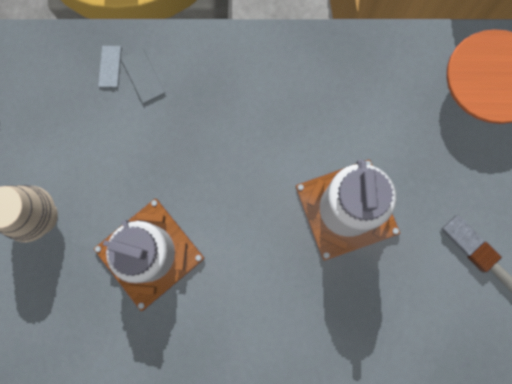

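Run:
```python
import cv2,numpy as np
a=cv2.imread("pics/top0.png")[195:315,85:215]; b=cv2.imread("pics/scene0.png")[140:240,295:405]
a=cv2.resize(a,(390*1,360),interpolation=2);b=cv2.resize(b,(396,360),interpolation=2)
cv2.imwrite("pics/zoom0.png",np.hstack([a,b]))
```

```text
(no output)
```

View pics/zoom0.png

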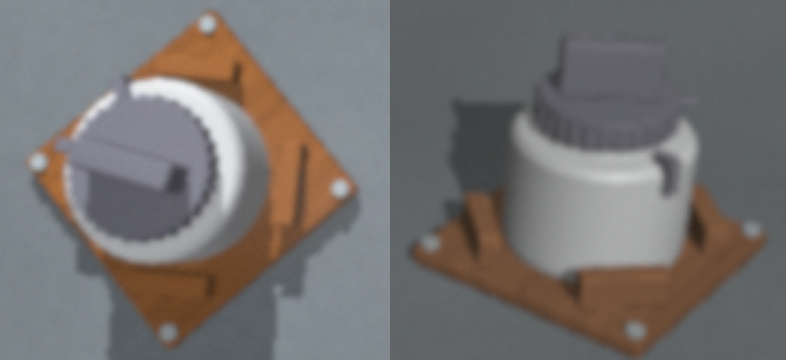

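```bash
cat > h.py <<'E'
import numpy as np,cv2
from station import arm,snapshot,camera_info
from scipy.spatial.transform import Rotation as Rn
def ray(n,px,z,pose=None):
    c=camera_info(n); d=np.array([(px[0]-c['cx'])/c['fx'],(px[1]-c['cy'])/c['fy'],1])
    if n=='wrist':
        p,q=pose;T=c['T_tool_cam'];R=Rn.from_quat(q).as_matrix()
        o=R@T[:3,3]+p; v=R@T[:3,:3]@d
    else: o=-c['R'].T@c['t']; v=c['R'].T@d
    return o+v*(z-o[2])/v[2]
def proj(n,X,pose=None):
    c=camera_info(n)
    if n=='wrist':
        p,q=pose;T=c['T_tool_cam'];R=Rn.from_quat(q).as_matrix()
        Y=T[:3,:3].T@(R.T@(np.array(X)-p)-T[:3,3])
    else: Y=c['R']@np.array(X)+c['t']
    return Y[0]/Y[2]*c['fx']+c['cx'],Y[1]/Y[2]*c['fy']+c['cy']
E
python3 - <<'E'
from h import *
z=lambda u,v:(85+u/3,195+v/3)
scr=[ray('top',z(*p),0.012) for p in[(207,23),(38,160),(340,187),(168,332)]]
print(np.round(scr,3),np.mean(scr,0))
lid=ray('top',z(143,166),0.106);print('lid',lid)
A=ray('top',z(72,144),.14);B=ray('top',z(176,180),.14);print('bar ends top',A,B,(A+B)/2, np.linalg.norm(A-B))
print('rib',ray('top',z(122,88),.085),'ptr',ray('top',z(62,145),.108))
zs=lambda u,v:(295+u/3.6,140+v/3.6)
print('rib scene',ray('scene',zs(665-390,158),.085),'ptr',ray('scene',zs(690-390,100),.108))
E
```

```text
[[0.558 0.206 0.012]
 [0.469 0.306 0.012]
 [0.458 0.116 0.012]
 [0.368 0.217 0.012]] [0.46344652 0.21121322 0.012     ]
lid [0.46349609 0.20870884 0.106     ]
bar ends top [0.47238989 0.23580687 0.14      ] [0.45533565 0.17969863 0.14      ] [0.46386277 0.20775275 0.14      ] 0.05864283744606037
rib [0.50801026 0.23112814 0.085     ] ptr [0.47358583 0.25374658 0.108     ]
rib scene [0.50042069 0.23440222 0.085     ] ptr [0.4787039  0.25326318 0.108     ]
```

```bash
cat >> h.py <<'E'
def quat(a):
    c,s=np.cos(a),np.sin(a)
    return Rn.from_matrix(np.array([[0,c,s],[0,s,-c],[-1,0,0]])).as_quat()
C=np.array([.4635,.2085])
E
python3 - <<'E'
from h import *
print(Rn.from_quat(arm.read_eef_rot()).as_matrix().round(2), arm.read_time())
for z in (.187,.30):
  for d in(-17,163):
    for k in (0,-30,-55):
      q=arm.ik([*C,z],quat(np.radians(d+k))); print(z,d,k,None if q is None else np.round(q,2))
E
```

```text
[[-0.    0.42  0.91]
 [-0.    0.91 -0.42]
 [-1.   -0.    0.  ]] 0.1
0.187 -17 0 [-0.68  0.58  0.31  1.97 -0.29  0.64 -0.47]
0.187 -17 -30 [-0.75  0.59  0.43  1.97 -0.39  0.66 -0.89]
0.187 -17 -55 [-0.81  0.61  0.53  1.97 -0.48  0.68 -1.24]
0.187 163 0 [-0.18  0.59 -0.42  1.95  0.37  0.67  2.01]
0.187 163 -30 [-0.28  0.57 -0.28  1.96  0.25  0.65  1.61]
0.187 163 -55 [-0.35  0.56 -0.17  1.96  0.15  0.63  1.27]
0.3 -17 0 [-0.74  0.42  0.39  1.84 -0.2   0.92 -0.55]
0.3 -17 -30 [-0.83  0.44  0.52  1.84 -0.27  0.93 -1.  ]
0.3 -17 -55 [-0.9   0.46  0.64  1.85 -0.33  0.94 -1.37]
0.3 163 0 [-0.18  0.43 -0.42  1.82  0.21  0.93  2.16]
0.3 163 -30 [-0.27  0.41 -0.27  1.83  0.14  0.92  1.71]
0.3 163 -55 [-0.36  0.4  -0.15  1.83  0.07  0.91  1.34]
```

Run:
```python
from h import *
t=arm.read_time()
arm.movep([*C,.30],quat(np.radians(-17)))
print(arm.read_time()-t)
pose=(np.array(arm.read_tool_pos()),np.array(arm.read_eef_rot()));np.savez('p1.npz',p=pose[0],q=pose[1])
cv2.imwrite('pics/w1.png',snapshot('wrist'));print(pose,arm.read_ft_force(),arm.read_wrist_torque())
for r,z in((.039,.108),(.0,.108),(0,.14)): print(proj('wrist',[*C,z],pose))
```

```text
1.575
(array([0.46313561, 0.21051775, 0.29982336]), array([ 0.56772243,  0.42205508, -0.56747935,  0.42134064])) [ 0.36713634 -0.08377139 -0.11973588] [0.02066913 0.04235211 0.06299406]
(np.float64(252.20879502684085), np.float64(186.3414095473549))
(np.float64(252.20879502684085), np.float64(186.3414095473549))
(np.float64(252.2477892218517), np.float64(198.02601811661415))
```

View pics/w1.png

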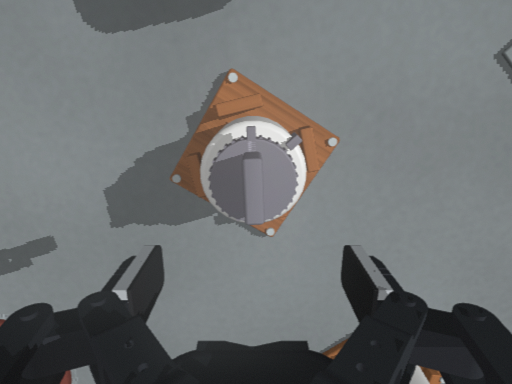

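Run:
```python
import cv2
a=cv2.imread("pics/w1.png")[110:240,190:320]
cv2.imwrite("pics/w1z.png",cv2.resize(a,None,fx=4.5,fy=4.5,interpolation=2))
```

```text
(no output)
```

View pics/w1z.png

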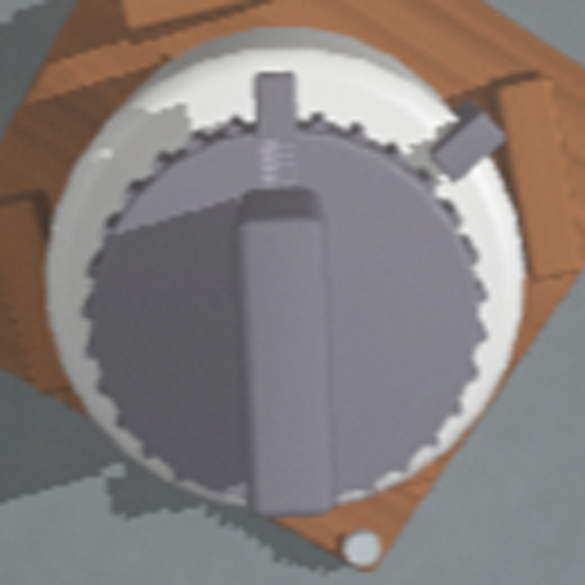

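Run:
```python
from h import *
d=np.load('p1.npz');pose=(d['p'],d['q'])
z=lambda u,v:(190+u/4.5,110+v/4.5)
w=lambda p,h:ray('wrist',z(*p),h,pose)
A=w((282,218),.14);B=w((292,510),.14);print('bar',A,B,(A+B)/2,np.linalg.norm(A-B),np.degrees(np.arctan2(*(A-B)[1::-1])))
l=w((287,310),.106);print('lid',l)
c=(l+(A+B)/2)/2
for n,p,h in(('ptr',(276,85),.1),('rib',(467,140),.086)):
    q=w(p,h);print(n,q,np.degrees(np.arctan2(*(q-c)[1::-1])),np.linalg.norm((q-c)[:2]))
```

```text
bar [0.47298009 0.23892421 0.14      ] [0.45928875 0.18702738 0.14      ] [0.46613442 0.2129758  0.14      ] 0.053672461012033455 75.2210472601898
lid [0.46666823 0.21416856 0.106     ]
ptr [0.47709274 0.2563187  0.1       ] 75.95772094787503 0.04406326595365538
rib [0.51098413 0.23287991 0.086     ] 23.41627044443279 0.04858410505683136
```

Run:
```python
from h import *
arm.line_to([*C,.235],ori=quat(np.radians(-15.)),velocity=.1)
arm.pause(.3)
pose=(np.array(arm.read_tool_pos()),np.array(arm.read_eef_rot()));np.savez('p2.npz',p=pose[0],q=pose[1])
im=snapshot('wrist');cv2.imwrite('pics/w2.png',im);print(arm.read_time(),pose,quat(np.radians(-15)))
cv2.imwrite("pics/w2z.png",cv2.resize(im[90:290,150:350],None,fx=3,fy=3,interpolation=2))
```

```text
2.875 (array([0.46364472, 0.20859609, 0.23544605]), array([ 0.56131204,  0.43044664, -0.56062259,  0.43051922])) [ 0.56098553  0.43045933 -0.56098553  0.43045933]
```

View pics/w2z.png

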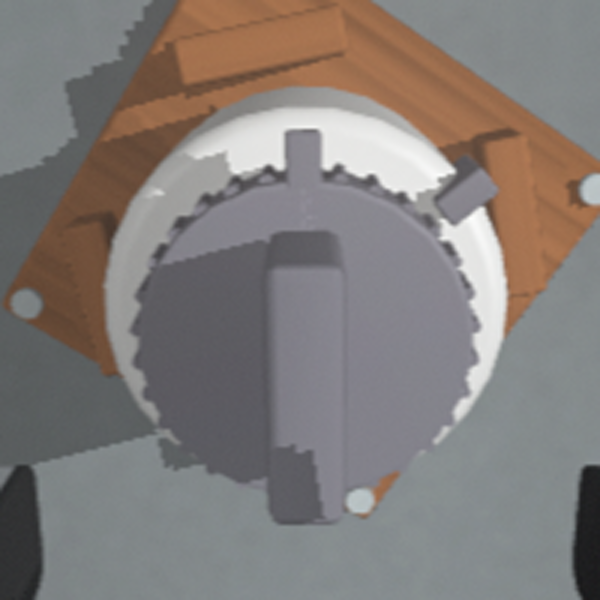

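Run:
```python
from h import *
d=np.load('p2.npz');pose=(d['p'],d['q'])
z=lambda u,v:(150+u/3,90+v/3)
w=lambda p,h:ray('wrist',z(*p),h,pose)
A=w((307,266),.14);B=w((305,519),.14);print('bar',A,B,(A+B)/2,np.linalg.norm(A-B),np.degrees(np.arctan2(*(A-B)[1::-1])))
l=w((306,333),.106);print('lid',l)
c=(A+B)/2
for n,p,h in(('ptr',(303,140),.1),('rib',(467,192),.086)):
    q=w(p,h);print(n,q,np.degrees(np.arctan2(*(q-c)[1::-1])),np.linalg.norm((q-c)[:2]))
```

```text
bar [0.47285015 0.23900653 0.14      ] [0.45866676 0.18744931 0.14      ] [0.46575845 0.21322792 0.14      ] 0.05347257272372357 74.61842545281299
lid [0.46618037 0.2145616  0.106     ]
ptr [0.47673366 0.25659146 0.1       ] 75.7968423237513 0.044730882642703536
rib [0.51123341 0.23249996 0.086     ] 22.96696403585583 0.04939011406789025
```

Run:
```python
from h import *
zs=lambda u,v:(295+u/3.6,140+v/3.6)
print([ray('scene',zs(u,38),.14) for u in(172,275)])
print([ray('scene',zs(u,v),.097) for u,v in((140,112),(293,118))])
print([ray('scene',zs(u,v),.05) for u,v in((115,200),(300,200))])
for x in([.4636,.2083],[.4658,.213]): print(proj('scene',[*x,.14]))
```

```text
[array([0.45735108, 0.18435749, 0.14      ]), array([0.46508502, 0.23976535, 0.14      ])]
[array([0.46038148, 0.16920301, 0.097     ]), array([0.47872296, 0.25075597, 0.097     ])]
[array([0.47557934, 0.1545074 , 0.05      ]), array([0.48941812, 0.25726135, 0.05      ])]
(np.float64(355.58888206505827), np.float64(151.18494595408427))
(np.float64(358.2708542227503), np.float64(151.52078944761115))
```

Run:
```python
from h import *
C=np.array([.465,.2115]);a=np.radians(-15.1)
arm.line_to([*C,.188],ori=quat(a),velocity=.1)
print(arm.read_time(),arm.read_ft_force())
arm.move_gripper(0.0,100); arm.pause(.2)
print(arm.read_time(),arm.read_opening()*85,arm.read_tool_pos(),arm.read_ft_force(),arm.read_wrist_torque())
cv2.imwrite('pics/w3.png',snapshot('wrist'))
```

```text
3.5 [ 0.26462156  0.09410605 -0.16885117]
4.35 14.197834165936637 [0.46453016 0.21168207 0.18851116] [-1.99627642  1.04633544  5.50285726] [-0.06986623  0.53912791  0.01577814]
```

View pics/w3.png

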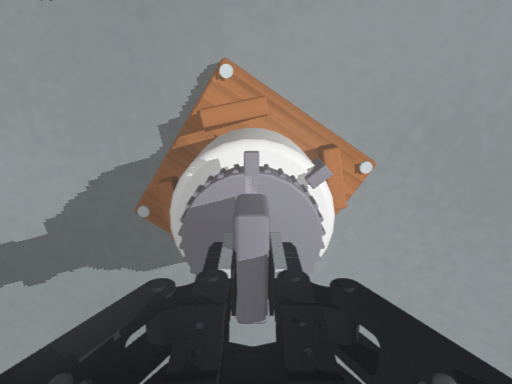

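Run:
```python
from h import *
C=np.array([.465,.2115])
for d in(-7,-14,-21,-28):
    arm.movep([*C,.188],quat(np.radians(-15.1+d)))
    t1=arm.read_wrist_torque()[2]; arm.pause(.1)
    R=Rn.from_quat(arm.read_eef_rot()).as_matrix()
    print(d,arm.read_time(),np.degrees(np.arctan2(R[1,1],R[0,1]))+15.1,t1,np.round(arm.read_wrist_torque(),3),np.round(arm.read_ft_force(),1))
```

```text
-7 4.75 -6.963273374705073 0.005711094304341844 [-0.116  0.499 -0.029] [-2.6  0.3  6.7]
-14 5.1 -13.94642126638315 0.0033076148684645567 [-0.079  0.485  0.036] [-2.5  0.2  5. ]
-21 5.45 -20.941519749814255 -0.07071941775161536 [-0.081  0.528 -0.057] [-2.7 -0.1  5.4]
-28 5.8 -27.94213289086302 0.04610812421256543 [-0.046  0.497  0.028] [-3.2  0.2  6.8]
```

Run:
```python
from h import *
C=np.array([.465,.2115])
for d in(-32,-36,-40,-44):
    arm.movep([*C,.188],quat(np.radians(-15.1+d)))
    arm.pause(.1); ts=[]
    for _ in range(5): ts.append(arm.read_wrist_torque()[2]); arm.pause(.03)
    R=Rn.from_quat(arm.read_eef_rot()).as_matrix()
    print(d,arm.read_time(),np.degrees(np.arctan2(R[1,1],R[0,1]))+15.1,np.round(np.mean(ts),3),np.round(arm.read_ft_force(),1))
    if abs(np.mean(ts))>.4: break
cv2.imwrite('pics/w4.png',snapshot('wrist'))
```

```text
-32 6.3167 -31.929987161509622 0.033 [-1.9 -1.3  6. ]
-36 6.8333 -35.87455692308361 0.165 [-2.5 -0.4  6. ]
-40 7.35 -39.8367885308877 0.283 [-2.2 -0.2  6.2]
-44 7.8667 -43.82782474919579 0.327 [-2.1 -0.8  5.5]
```

View pics/w4.png

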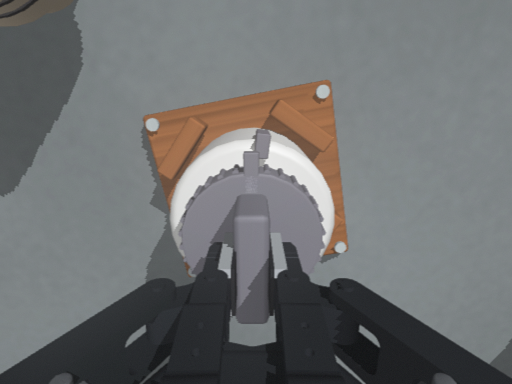

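Run:
```python
from h import *
C=np.array([.465,.2115])
for d in(-48,-51.5):
    arm.movep([*C,.188],quat(np.radians(-15.1+d)))
    arm.pause(.1); ts=[]
    for _ in range(5): ts.append(arm.read_wrist_torque()[2]); arm.pause(.03)
    R=Rn.from_quat(arm.read_eef_rot()).as_matrix()
    print(d,arm.read_time(),np.degrees(np.arctan2(R[1,1],R[0,1]))+15.1,np.round(np.mean(ts),3),np.round(arm.read_ft_force(),1))
    if abs(np.mean(ts))>.45: break
im=snapshot('wrist');cv2.imwrite('pics/w5.png',cv2.resize(im[100:260,150:350],None,fx=3,fy=3,interpolation=2))
```

```text
-48 8.4333 -47.815993590310654 0.326 [-3.2 -0.8  6.1]
-51.5 8.95 -51.30823326368462 0.365 [-2.8 -0.4  5.5]
```

View pics/w5.png

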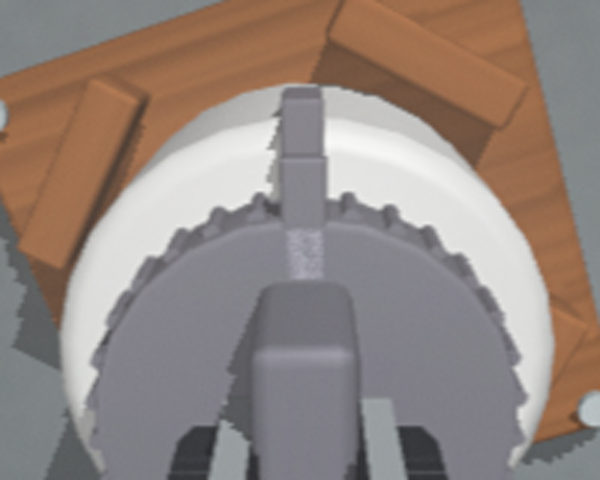

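The pointer (about zoom pixel 303,190) is lined up with the rib (302,120). The paused torque is 0.365 N m, which fits a gasket turn of about 0.3 rad. I'll let go now.

Run:
```python
from h import *
C=np.array([.465,.2115])
arm.move_gripper(1.0)
arm.line_to([*C,.29],velocity=.12); arm.pause(.3)
print(arm.read_time(),arm.read_opening(),arm.read_ft_force(),arm.read_tool_pos())
pose=(np.array(arm.read_tool_pos()),np.array(arm.read_eef_rot()));np.savez('p6.npz',p=pose[0],q=pose[1])
im=snapshot('wrist');cv2.imwrite('pics/w6.png',cv2.resize(im[90:260,160:340],None,fx=3.2,fy=3.2,interpolation=2))
```

```text
10.9917 1.0002663869593993 [-0.81352732  0.65483295  0.36090141] [0.46488973 0.2114013  0.28956264]
```

View pics/w6.png

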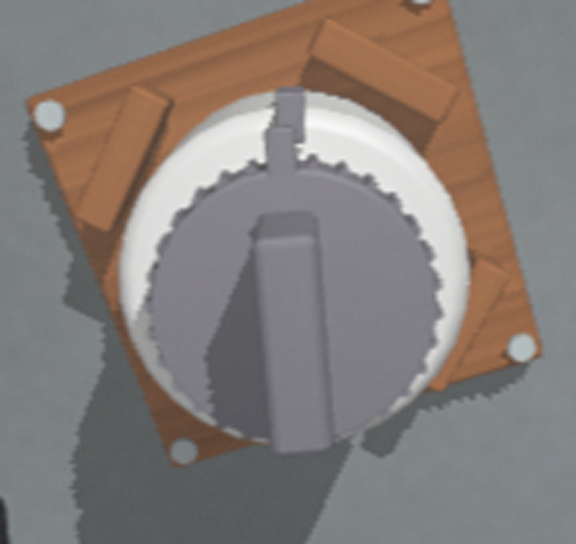

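After release the pointer (zoom pixel 281,150) sits about 4° short of the rib (290,110). That is the expected spring-back, and the gripper is clear.

```bash
python3 -c "
from station import ticket
print(ticket.finish_job())"
```

```text
the job is handed in; nothing more can be done
None
```

I gripped the low tub's finger bar, turned the lid about 51° clockwise in small steps, let go, backed off and handed the job in at about 11 s. No verdict was reported.

- **Resistance:** the paused wrist torque went from about 0 to 0.17 N m near 36° and reached 0.365 N m at the end. That fits the gasket turned by about 0.3 rad.
- **Pointer:** it lined up with the rib while gripped, and stood about 4° short after release, which is the expected spring-back.
- **Clearance:** the gripper is fully open and above the lid, and the force reading is about 1 N, close to zero. I did no separate contact check on the taller tub, but I only worked at the low tub, which stands well away from it.
- **Disagreements:** the top and wrist cameras differed by about 5 mm on the lid's centre, mostly along the bar, so I used a point between them. The rib's direction also varied from 23° to 35° between views, so I relied on the torque and the close-up view to decide where to stop.

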